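# Put the leatherworker's loose tools and thread back in their rests

### The arm

A 6-joint arm with a two-finger parallel gripper is mounted at the origin on a cart in front of the work surface, level with it; the furniture and walls round the work are solid. World frame = base frame: x ahead of the robot, y to its left, z up, the work surface at z = 0. Lengths are in mm, angles in rad, forces in N, time in s.
With the tool pointing down it reaches from about 300 to 775 mm from the base axis. Payload 14.6 kg.
Tool frame: the origin (TCP) lies between the finger pads, 19 mm behind the fingertips; this is the grasp point; z points along the fingers, y is the line along which they close (so a half turn about z gives the same grasp; the last joint's range is limited). The gripper opens to 85 mm and grips with 20 to 120 N. Pads are 22 mm wide; open, the fingers measure 114 mm over their backs; the gripper's body (76 mm by 85 mm) begins 54 mm behind the grasp point. The pads swing forward as they close: fully open they stand 13 mm farther back than shut.
Start: joints at [1.059, 0.3, 1.521, -0, 1.321, -0.067], TCP at [236.649, 496.475, 249.981] pointing down, gripper open.
Joint ranges: [-3.03, 3.03], [-0.79, 2.21], [0.23, 2.52], [-1.04, 4.18], [0, 3.07], [-2.55, 2.55]. Speed limits (rad/s): [2.22, 2.22, 2.57, 3.14, 3.14, 3.14].

### API

Orientations are given as a unit quaternion [w, x, y, z].
In Python, from rig import bot gives the robot as it stands.
- The arm moves only by the tool apply_moves, never from a script. Its argument "increments" is a list of rows, each a list of 5 numbers: the shift along the tool's x, y, z in m, then the turn about the tool's z in rad, then the closure, from -1 (fully open) to 1 (shut). In form: [[tx, ty, tz, spin, gripper], ...]. A call has exactly 8 rows; each row is the pose to reach, as a shift and turn from the pose commanded when the call began, along the tool's axes at that moment; what a row does not reach only later rows make up. A row lasts 1/12 s, in which the tool goes at most 41.7 mm and 7.16 degrees, less where a joint would pass 70% of its speed; a pose out of reach is approached as far as the arm can. A call with a gripper value outside its range is refused whole. The fingers move at their own pace and stop on an object; "grip_force" is the grip in N (left out, the last holds). Time passes only in rows, so rows that repeat a pose let the fingers close, or fill a call up. It gives the time, the measured TCP pose, the force, the opening and the grip force at its end, in the units of the state.
- bot.get_state(): the state, without advancing time (a new reading comes with each control period).
- bot.read_camera(name): name is "scene" or "top"; returns a dict with "frame" (400x640x3 uint8, red, green, blue), "z_map" (400x640 float32, mm along the optical axis (not along the pixel's ray), 0 where there is no reading), "mtx" (3x3 intrinsics, pixels), "R" (3x3) and "t" (3): a world point X has camera coordinates R X + t. Camera axes: x right, y down, z forward; pixel columns grow to the right and rows downward; lengths in mm; the calibration is good to about 2 mm. A picture is of the moment at which its call begins.
- bot.sign_off(): hands the job in; it is judged then, once.
The state is a dict: "t": time; "q": joint angles; "dq": joint speeds; "tau": joint torques, N m; "ee_pos": TCP position; "ee_rot": TCP orientation; "ft_force": force on the tool from outside, world axes, zero at the start; "ft_torque": the same for the moment, N m; "width": finger opening in mm; "gripper_force": force on a finger pad.
Only numpy, scipy, OpenCV 4.12 (cv2) and the standard library are available. Lean on these libraries where they do the work, as an engineer would, in place of code of your own. Each camera call takes 0.05 s, during which the arm holds its last target. There are 200 camera calls.

### The job

Put the five loose things on the bench back where each kind belongs: the rust and the black spool upright in the two free wells of the thread block, the awl and the edge beveler side by side in the notched edge-tool rest, and the thick rivet setter in the free grooves of the punch rest. Lay the two edge tools with their handles in the wide notches and their points toward the guard bar, so that nobody reaches into an edge. Leave the cream spool and the thin hole punch that are already put away where they are.

Things in the scene. Friction and masses are not known exactly. Their poses are not given: they have to be found in the camera images.
- awl: Scratch awl lying on the table: dark brown handle up to 30 mm thick, thin round steel point; 141 mm long, 0.06 kg. Origin midway along it, on its underside; z up, +y to the butt: handle from y = -14 to +71 mm, point at y = -71 mm. Take it across the handle (along x), at y about +20 mm.
- edge_beveler: Edge beveler lying on the table: pale wooden handle up to 26 mm thick, short steel blade; 157 mm long, 0.055 kg. Origin midway along it, on its underside; z up, +y to the butt: handle from y = -16 to +79 mm, blade end at y = -70 mm. Take it across the handle (along x), at y about +20 mm.
- spool_rust: Wooden spool of rust-red thread standing upright: 34 mm diameter, 32 mm high, 0.035 kg. Origin at the centre of the underside, z up. Take it by the upper half, across the flange.
- spool_black: Wooden spool of black thread standing upright: 36 mm diameter, 34 mm high, 0.035 kg. Origin at the centre of the underside, z up. Take it by the upper half, across the flange.
- rivet_setter: Thick steel rivet setter (all-steel rod, no wooden handle) lying on the table: 16 mm wide, 98 mm long, 17 mm high, 0.11 kg. Origin midway on the underside, long axis y, z up. Take it across (along x) at its middle; it may lie either way round in its rest.
- tool_rest: Fixed wooden edge-tool rest, 158x140 mm, pale rails on dark board. Origin under its thin shank rail; x from handles to guard bar (x 53, 30 high), y across. Handle rail x -95 to -81, 29 high, V notches 46 wide; shank rail x -5 to 5, 28 high, V notches 34 wide. Two places: tool origin at x -38, y -31 or 31, z 14 mm, tool's +y along the rest's -x. Board top z 6; free finger room between the rails.
- thread_block: Fixed dark wooden block 68 x 198 mm, 18 mm high, with three round wells in a row. Origin at the centre of the underside, row along y, z up. Wells at y = -62, 0 and +62 mm, 52 mm wide, 12 mm deep (grey floor at z = 6 mm). The middle one already holds a spool; either loose spool may go in either outer well.
- punch_rest: Fixed wooden rest for two punches lying along x: dark base board 118 x 132 x 6 mm, pale cross rails at x = -36 and +36 mm (14 mm thick, 22 mm high), each with grooves 34 mm wide, grey floors at z = 12 mm, at y = +30 (hole punch already in it) and y = -30 mm (free). Origin at the centre of the underside, z up. Between the rails is free room for fingers.
- spool_natural: Spool of cream-coloured thread, 38 mm diameter, 36 mm high, already in the middle well of the thread block; it stays there. Origin at the centre of the underside.
- hole_punch: Thin steel hole punch, 11 mm thick, 105 mm long, already in its grooves of the punch rest (y = +30 mm); it stays there. Origin midway on the underside, long axis y.
Things that resemble listed ones, but are neither listed nor needed, are in the scene too. What is shaped like the spool_black but pink or purple is not meant.

How it is judged:
By the outcome, as a careful person would: the job done as asked, in the order asked, and still so for the second after the job is handed in, with the robot touching nothing.
It also fails if it takes over 125 s, if anything falls off the work surface, if the arm or the gripper's body presses on something with over 40 N, if the wrist force passes 120 N, or if a joint passes its speed limit or range.

## Working session

There is one attempt and no reset: what is moved stays moved. The work goes in short steps, Python scripts to look and compute and a tool call to move; the robot and the scene stay as the last step left them, time stands still between calls to the robot, and variables do not carry over. Pictures are saved under pics/ and viewed, at most 14 in all, crops included, and the job is handed in when it is done.

Besides the shell and the picture viewer there is one more tool, called after "Emit:" as name(argument=value, ...), one argument or row to a line, values as JSON. apply_moves: Moves the arm, as the interface text tells. Its arguments: {"type":"object","properties":{"increments":{"type":"array"},"grip_force":{"type":"number"}},"required":["increments"]}

```bash
mkdir -p pics; ls
python3 - <<'E'
from rig import bot
import cv2,numpy as np
s=bot.get_state();print(s)
for n in("top","scene"):
    c=bot.read_camera(n);cv2.imwrite(f"pics/{n}0.png",c["frame"][:,:,::-1]);np.savez(f"{n}0.npz",**c)
    print(n,c["mtx"].tolist(),(-c["R"].T@c["t"]).tolist(),c["R"].tolist())
E
```

```text
pics
{'t': 0.0, 'q': array([ 1.05943709e+00,  3.00467696e-01,  1.52157428e+00, -1.86001593e-05,
        1.32070763e+00, -6.66038727e-02]), 'dq': array([ 0.00218312,  0.0004451 , -0.00184506,  0.00097378, -0.00029362,
       -0.00092554]), 'tau': array([-1.75439847e-03, -5.43501019e+01, -3.61789978e+01, -2.00742475e-04,
        4.13872011e-03,  1.89898060e-05]), 'ee_pos': array([236.53506569, 496.30525993, 249.42604777]), 'ee_rot': array([-1.56216529e-04,  2.20547091e-01,  9.75376156e-01, -5.57058442e-04]), 'ft_force': array([-0.09961512, -0.39181189,  0.31352919]), 'ft_torque': array([ 0.0186777 , -0.01969812,  0.07807725]), 'gripper_force': 0.0, 'width': 85.500325603723}
top [[468.24710508912085, 0.0, 315.53710220581644], [0.0, 468.24710508912085, 203.1316320058443], [0.0, 0.0, 1.0]] [293.67295461453057, -11.485713640688775, 1292.616652811511] [[0.025403261956059613, -0.9996772577418387, -0.0002337429132481362], [-0.9816042735320906, -0.02489974004969177, -0.18929620474007008], [0.18922929071771252, 0.0050381841188520795, -0.9819200029713501]]
scene [[411.60915897523023, 0.0, 312.9316736443389], [0.0, 411.60915897523023, 200.352747514437], [0.0, 0.0, 1.0]] [-106.49402868546679, -572.604581557606, 687.4859612842097] [[0.6463911982612581, -0.7629863651161468, 0.005497768385889505], [-0.45433014377852593, -0.3906708340367309, -0.8006000374014661], [0.612994730209452, 0.5150030156027195, -0.5991738935030013]]
```

View pics/top0.png

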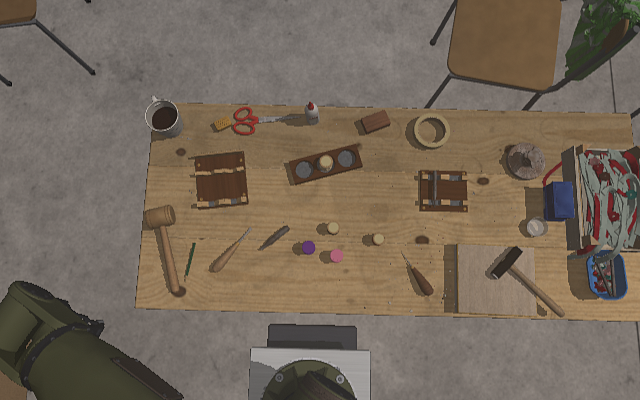

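View pics/scene0.png

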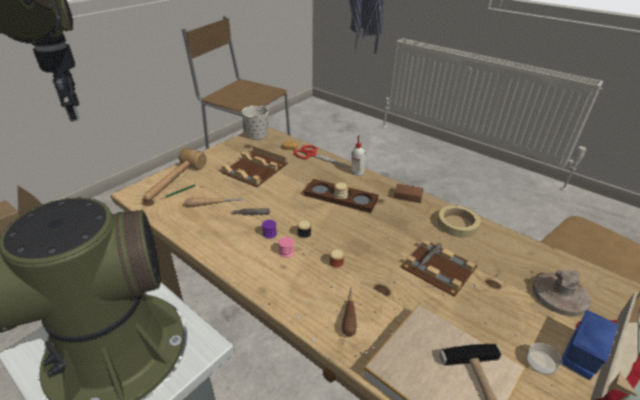

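The top view shows the tool rest at (220,180), the thread block at (325,163) and the punch rest at (442,190). The black spool is near (333,229), the rust one near (377,239), the awl at (417,274), the beveler at (230,250) and probably the setter at (274,237). I'll zoom in.

```bash
cat > h.py <<'E'
import numpy as np,cv2
from rig import bot
def grab(n,tag=None):
    c=bot.read_camera(n)
    if tag: cv2.imwrite(f"pics/{tag}.png",c["frame"][:,:,::-1])
    return c
def ray(c,uv,z):
    "world points on plane z"
    uv=np.atleast_2d(uv).astype(float)
    d=np.c_[uv,np.ones(len(uv))]@np.linalg.inv(c["mtx"]).T@c["R"]
    o=-c["R"].T@c["t"]
    return o+d*((z-o[2])/d[:,2])[:,None]
def cloud(c):
    v,u=np.mgrid[0:400,0:640]
    p=np.stack([u,v,np.ones_like(u)],-1)@np.linalg.inv(c["mtx"]).T*c["z_map"][...,None]
    return (p-c["t"])@c["R"]
E
python3 - <<'E'
import cv2,numpy as np
from h import *
c=dict(np.load("top0.npz"))
f=c["frame"][:,:,::-1]
a=cv2.resize(f[135:305,180:320],None,fx=3.5,fy=3.5,interpolation=cv2.INTER_CUBIC)
b=cv2.resize(f[135:305,280:480],None,fx=3.5,fy=3.5,interpolation=cv2.INTER_CUBIC)
cv2.imwrite("pics/cropA.png",a);cv2.imwrite("pics/cropB.png",b)
P=cloud(c)
for v,u in[(215,300),(280,330),(205,400)]:print("table",P[v,u])
for n,(v,u,z) in dict(black=(229,333,34),rust=(239,377,32)).items():print(n,P[v,u],ray(c,(u,v),z))
E
```

```text
table [508.15496808  37.8075452   -1.71661852]
table [330.58747954 -49.74902306  -2.57302652]
table [ 544.07417897 -242.75249566   -3.22518584]
black [466.45432588 -54.21411597  31.35433594] [[466.09189417 -54.12448751  34.        ]]
rust [ 442.02758276 -173.38628198   33.12797005] [[ 442.16044587 -173.53127653   32.        ]]
```

View pics/cropA.png

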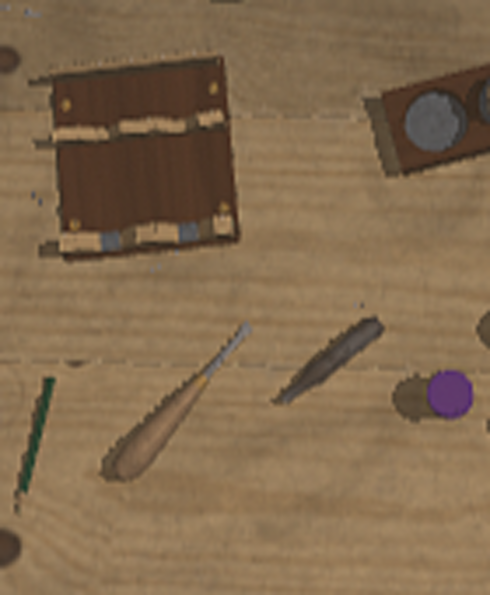

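View pics/cropB.png

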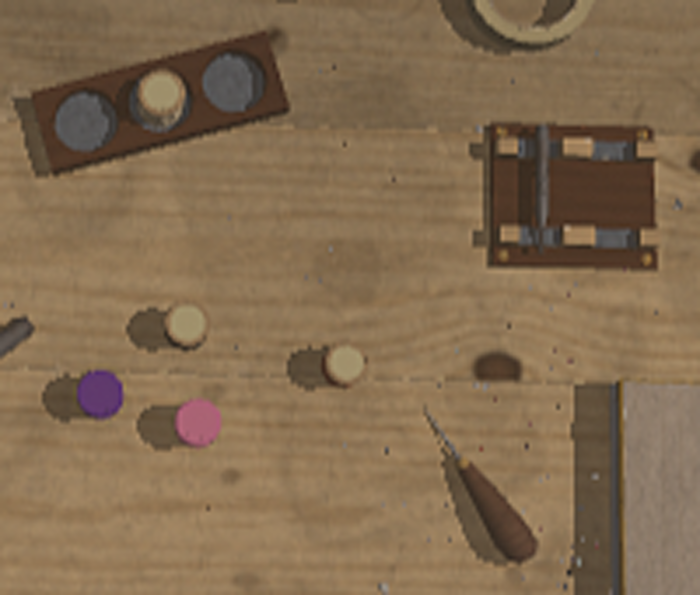

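Crop A shows the beveler with its butt at (120,470) and tip at (250,328), and the setter at (330,360). The tool rest has its guard bar on the far side. Crop B shows the black spool at (187,326), the rust spool at (345,365), and the awl with its butt at (520,555) and tip at (427,407). The free wells are at (85,122) and (232,83), and the free grooves are at x≈615. Next I'll measure using hand-picked points and height masks.

Run:
```python
from h import *
c=dict(np.load("top0.npz"));P=cloud(c)
A=lambda *p:np.array(p)/3.5+[180,135]
B=lambda *p:np.array(p)/3.5+[280,135]
def seg(name,uv0,uv1,zmin,zmax,zc):
    u0,v0=uv0;u1,v1=uv1
    m=np.zeros((400,640),np.uint8);m[v0:v1,u0:u1]=((P[v0:v1,u0:u1,2]>zmin)&(P[v0:v1,u0:u1,2]<zmax))
    n,l,st,_=cv2.connectedComponentsWithStats(m)
    k=1+st[1:,4].argmax();v,u=np.nonzero(l==k)
    W=ray(c,np.c_[u,v],zc)[:,:2]
    r=cv2.minAreaRect(W.astype(np.float32));mu=W.mean(0)
    d=np.linalg.svd(W-mu)[2][0]if len(W)<3000 else None
    print(name,len(u),"rect",np.round(r[0],1),np.round(r[1],1),round(r[2],1),"mean",mu.round(1),"axis",None if d is None else np.degrees(np.arctan2(d[1],d[0])).round(1),"z90",np.percentile(P[v,u,2],90).round(1))
seg("rust",(365,228),(392,252),25,45,32); seg("black",(321,216),(346,240),25,45,34)
seg("awl",(395,245),(440,302),5,40,14); seg("bev",(205,222),(255,276),5,40,12); seg("setter",(255,222),(292,252),5,30,9)
seg("block",(283,140),(366,188),10,24,18)
seg("rest",(185,145),(252,212),1.5,40,6)
seg("prest",(412,165),(472,215),1.5,40,6)
def pr(n,q,z):print(n,ray(c,q,z)[:,:2].round(1).tolist())
pr("awl butt,tip",[B(520,555),B(427,407)],13)
pr("awl ferrule",B(464,463),13)
pr("bev butt,tip,ferrule",[A(120,470),A(250,328),A(206,376)],12)
pr("set ends",[A(280,402),A(378,322)],9)
pr("wells",[B(85,122),B(232,83)],6)
pr("block corners",[B(33,95),B(275,33),B(290,108),B(47,172)],18)
pr("shank notch",[A(113,128),A(192,121)],20);pr("handle notch",[A(110,241),A(188,232)],15)
pr("rest corners",[A(50,76),A(222,57),A(240,240),A(65,261)],6)
pr("prest corners",[B(488,124),B(655,124),B(655,268),B(488,267)],6)
pr("prest notch",[B(613,151),B(613,238)],12); pr("hp",[B(543,125),B(541,245)],20)
```

```text
rust 119 rect [ 443.7 -177.6] [29.8 30.1] 1.5 mean [ 443.3 -177.5] axis 170.0 z90 34.0
black 140 rect [471.6 -54. ] [32.8 32.6] 1.5 mean [471.3 -54.1] axis -171.8 z90 36.2
awl 288 rect [ 335.6 -290.4] [94.2 30.4] 38.1 mean [ 331.1 -296.1] axis -145.5 z90 27.5
bev 273 rect [388.6 230.5] [ 25.4 109.7] 47.5 mean [381.9 239.1] axis 141.8 z90 23.4
setter 190 rect [439.9 105.9] [17.1 97.6] 41.8 mean [443.1 102.8] axis 131.2 z90 17.0
block 924 rect [653.2 -29.5] [ 69.6 197.6] 16.8 mean [652.9 -28.7] axis 106.7 z90 19.5
rest 2570 rect [599.6 265.5] [178.3 153.2] 10.7 mean [602.6 264.4] axis -171.8 z90 25.2
prest 1797 rect [ 587.2 -362.4] [129.8 142.8] 0.9 mean [ 586.2 -363.2] axis -89.1 z90 19.9
awl butt,tip [[300.9, -314.4], [412.5, -244.2]]
awl ferrule [[369.9, -272.4]]
bev butt,tip,ferrule [[350.9, 264.9], [464.2, 169.9], [425.5, 202.4]]
set ends [[406.9, 143.9], [471.9, 69.5]]
wells [[636.9, 29.5], [672.7, -89.2]]
block corners [[655.1, 71.6], [712.2, -122.8], [649.5, -135.4], [591.8, 58.2]]
shank notch [[621.7, 286.8], [629.1, 223.9]]
handle notch [[530.5, 284.1], [539.3, 222.7]]
rest corners [[667.7, 344.4], [687.3, 205.1], [535.6, 182.4], [515.0, 321.0]]
prest corners [[643.5, -297.1], [647.0, -432.3], [528.4, -428.1], [525.8, -295.1]]
prest notch [[622.0, -395.8], [550.7, -393.6]]
hp [[640.0, -338.0], [542.0, -334.2]]
```

```bash
cat >> h.py <<'E'
from scipy.spatial.transform import Rotation as Ro
def inc(x,y,z,yaw):
    "shift in tool axes (m) and spin (rad) from current pose; yaw=deg of closing line in world"
    s=bot.get_state();w=s["ee_rot"];R=Ro.from_quat([w[1],w[2],w[3],w[0]]).as_matrix()
    cy=np.degrees(np.arctan2(R[1,1],R[0,1]))
    d=(yaw-cy+90)%180-90
    sh=R.T@(np.array([x,y,z])-s["ee_pos"])/1e3
    print("t",round(s["t"],2),"yaw",cy.round(1),"inc",sh.round(4),"spin",round(-np.radians(d),3),"q6",s["q"][5].round(2),"w",s["width"].round(1))
E
python3 - <<'E'
from h import *
inc(443.5,-177.5,120,16.7)
c=dict(np.load("top0.npz"));P=cloud(c)
th=np.radians(8.5);o=np.array([621,264.])
Q=P[140:215,180:255].reshape(-1,3);d=Q[:,:2]-o
X=d@[np.cos(th),np.sin(th)];Y=d@[-np.sin(th),np.cos(th)]
xb=np.arange(-110,75,5);yb=np.arange(-80,85,5)
print("y(cols)",yb[::-1])
for x in xb[::-1]:
    print(x,[int(np.median(Q[k,2])) if (k:=(abs(X-x)<2.6)&(abs(Y-y)<2.6)).any() else -9 for y in yb[::-1]])
E
```

```text
Traceback (most recent call last):
  File "h.py", line 24, in inc
    print("t",round(s["t"],2),"yaw",cy.round(1),"inc",sh.round(4),"spin",round(-np.radians(d),3),"q6",s["q"][5].round(2),"w",s["width"].round(1))
                                                                                                                             ^^^^^^^^^^^^^^^^
AttributeError: 'float' object has no attribute 'round'
```

```bash
sed -i 's/s\["width"\].round(1)/round(s["width"],1),"F",s["ft_force"].round(1)/' h.py
python3 - <<'E'
from h import *
inc(443.5,-177.5,120,16.7)
c=dict(np.load("top0.npz"));P=cloud(c)
th=np.radians(8.5);o=np.array([621,264.])
Q=P[140:215,180:255].reshape(-1,3);d=Q[:,:2]-o
X=d@[np.cos(th),np.sin(th)];Y=d@[-np.sin(th),np.cos(th)]
xb=np.arange(-110,75,5);yb=np.arange(-80,85,5)
print("y(cols)",yb[::-1])
for x in xb[::-1]:
    print(x,[int(np.median(Q[k,2])) if (k:=(abs(X-x)<2.6)&(abs(Y-y)<2.6)).any() else -9 for y in yb[::-1]])
E
```

```text
t 0.1 yaw 64.5 inc [-0.4768 -0.5191  0.13  ] spin 0.835 q6 -0.07 w 85.1 F [-1.3  0.6 -0.6]
y(cols) [ 80  75  70  65  60  55  50  45  40  35  30  25  20  15  10   5   0  -5
 -10 -15 -20 -25 -30 -35 -40 -45 -50 -55 -60 -65 -70 -75 -80]
70 [0, 0, -3, -1, -1, -1, 0, 0, -1, 0, 0, -2, 0, -3, 0, 0, -1, -3, -2, 1, 0, -3, -2, 0, 0, 0, -2, 0, -3, 0, 1, -1, -1]
65 [-2, -9, -9, -9, -9, -9, -9, -9, -9, -9, -9, -9, 0, -9, -9, -9, -9, 0, -9, -9, -9, -9, -9, -9, -9, 3, 0, 0, 1, -2, -3, -2, 2]
60 [-3, -3, -9, -9, 28, 25, -9, -9, -9, 25, -9, -9, -9, -9, 25, 22, -9, -9, -9, 27, -9, -9, -9, -9, 26, -9, -9, -9, -9, 5, 1, -4, -3]
55 [-3, 0, 17, 25, 28, 27, 18, 27, 29, 30, 26, 27, 25, 23, 29, 29, 24, 24, 25, 25, 31, 29, 30, 27, 28, 30, 28, 28, 26, 13, 0, 0, 1]
50 [-3, -2, 4, 4, 14, 12, 7, 9, 16, 15, 11, 15, 6, 16, 6, 18, 15, 7, 11, 6, 14, 10, 13, 12, 22, 11, 11, 11, 14, 6, -1, 0, -2]
45 [-3, 0, 2, 2, 4, 7, 5, 3, 5, 5, 6, 3, 6, 3, 3, 5, 1, 3, 5, 3, 4, 2, 3, 4, 4, 4, 3, 4, 6, 3, -1, 0, 0]
40 [0, -4, 5, 7, 3, 5, 5, 3, 4, 1, 6, 6, 5, 3, 4, 0, 4, 8, 5, 2, 6, 5, 2, 5, 4, 6, 7, 4, 4, 4, -3, -3, 1]
35 [1, -1, 0, 2
[... 2696 characters left out ...]
15, 22, 22, 30, 27, 30, 25, 19, 17, 11, 15, 14, 15, 17, 24, 27, 27, 29, 4, 0, -4, -2]
-90 [-2, -1, 24, 25, 17, 22, 18, 15, 15, 13, 15, 13, 18, 20, 25, 26, 24, 26, 25, 18, 9, 12, 15, 13, 16, 22, 24, 26, 28, 0, 0, -3, -1]
-95 [-2, -2, 2, 10, 5, 4, 4, 1, 6, 8, 3, 3, 5, 4, 5, 6, 5, 5, 9, 7, 4, 4, 0, 3, 5, 7, 5, 8, 8, 5, 0, -3, -3]
-100 [-1, -4, 0, 0, 2, 0, -2, -1, 0, -2, -2, 0, -1, -2, 0, 0, 0, 0, 0, -1, -3, -1, -6, -3, -3, -2, -2, -1, -2, 1, 0, 0, -1]
-105 [0, -1, -2, -3, -1, 0, 0, 0, 0, -2, 0, -2, -2, -1, -1, -3, 3, 0, -2, 0, -1, -1, -1, 0, 0, 1, 0, 0, -1, -2, -1, 0, -1]
-110 [-9, -1, -2, -4, -2, 0, -1, -4, 0, -2, 0, -4, -1, -3, -3, 0, 1, 1, -1, 0, 0, -3, 0, -3, 0, 0, 0, -4, -2, 0, -2, -2, -2]
```

Emit:
apply_moves(
  increments=[
    [-0.477,-0.519,0.06,0.835,-1],
    [-0.477,-0.519,0.06,0.835,-1],
    [-0.477,-0.519,0.06,0.835,-1],
    [-0.477,-0.519,0.06,0.835,-1],
    [-0.477,-0.519,0.06,0.835,-1],
    [-0.477,-0.519,0.06,0.835,-1],
    [-0.477,-0.519,0.06,0.835,-1],
    [-0.477,-0.519,0.06,0.835,-1],
  ],
  grip_force=40,
)

```text
t: 0.77
ee_pos: [334.2, 177.1, 221.5]
ee_rot: [0.0, 0.599, 0.801, 0.0]
ft_force: [1.6, 0.4, -0.3]
width: 85.3
gripper_force: 0.0
```

```bash
python3 -c "
from h import *
inc(443.5,-177.5,110,16.7)"
```

```text
t 0.77 yaw 16.4 inc [-0.3711  0.0049  0.1115] spin -0.006 q6 0.1 w 85.3 F [ 1.6  0.4 -0.3]
```

Emit:
apply_moves(
  increments=[
    [-0.371,0.005,0.111,-0.006,-1],
    [-0.371,0.005,0.111,-0.006,-1],
    [-0.371,0.005,0.111,-0.006,-1],
    [-0.371,0.005,0.111,-0.006,-1],
    [-0.371,0.005,0.111,-0.006,-1],
    [-0.371,0.005,0.111,-0.006,-1],
    [-0.371,0.005,0.111,-0.006,-1],
    [-0.371,0.005,0.111,-0.006,-1],
  ],
)

```text
t: 1.43
ee_pos: [430.0, -127.8, 125.4]
ee_rot: [-0.0, 0.595, 0.804, 0.0]
ft_force: [0.6, 0.5, -0.1]
width: 85.3
gripper_force: 0.0
```

```bash
python3 -c "
from h import *
inc(443.5,-177.5,31,16.7)"
```

```text
t 1.43 yaw 17.0 inc [-0.0515 -0.0016  0.0944] spin 0.005 q6 -0.67 w 85.3 F [ 0.6  0.5 -0.1]
```

Emit:
apply_moves(
  increments=[
    [-0.04,-0.001,0.0,0.005,-1],
    [-0.052,-0.002,0.0,0.005,-1],
    [-0.052,-0.002,0.03,0.005,-1],
    [-0.052,-0.002,0.06,0.005,-1],
    [-0.052,-0.002,0.08,0.005,-1],
    [-0.052,-0.002,0.094,0.005,-1],
    [-0.052,-0.002,0.094,0.005,-1],
    [-0.052,-0.002,0.094,0.005,-1],
  ],
)

```text
t: 2.1
ee_pos: [443.1, -175.7, 32.1]
ee_rot: [-0.001, 0.597, 0.802, -0.0]
ft_force: [-0.8, -0.5, 0.7]
width: 85.3
gripper_force: 0.0
```

```bash
python3 -c "
from h import *
inc(443.5,-177.5,31,16.7)
grab('scene','g1')"
```

```text
t 2.1 yaw 16.7 inc [-0.0019 -0.0002  0.0011] spin 0.001 q6 -0.75 w 85.3 F [-0.8 -0.5  0.7]
```

Emit:
apply_moves(
  increments=[
    [0,0,0,0,1],
    [0,0,0,0,1],
    [0,0,0,0,1],
    [0,0,0,0,1],
    [0,0,0,0,1],
    [0,0,0,0,1],
    [0,0,0,0,1],
    [0,0,0,0,1],
  ],
)

```text
t: 2.82
ee_pos: [443.6, -176.0, 32.8]
ee_rot: [0.0, 0.597, 0.802, 0.0]
ft_force: [-2.2, 1.5, 6.9]
width: 31.9
gripper_force: 39.0
```

Emit:
apply_moves(
  increments=[
    [0,0,-0.02,0,1],
    [0,0,-0.05,0,1],
    [0,0,-0.08,0,1],
    [0,0,-0.08,0,1],
    [0,0,-0.08,0,1],
    [0,0,-0.08,0,1],
    [0,0,-0.08,0,1],
    [0,0,-0.08,0,1],
  ],
)

```text
t: 3.48
ee_pos: [442.9, -175.8, 111.2]
ee_rot: [-0.001, 0.597, 0.802, -0.0]
ft_force: [0.1, -0.5, -0.4]
width: 32.1
gripper_force: 39.8
```

```bash
python3 -c "
from h import *
inc(671.8,-89,110,16.7)
c=grab('scene')
f=c['frame'][180:320,240:460,::-1];cv2.imwrite('pics/lift1.png',cv2.resize(f,None,fx=3,fy=3))"
```

```text
t 3.48 yaw 16.7 inc [0.0172 0.2442 0.0008] spin 0.001 q6 -0.75 w 32.1 F [ 0.1 -0.5 -0.4]
```

View pics/lift1.png

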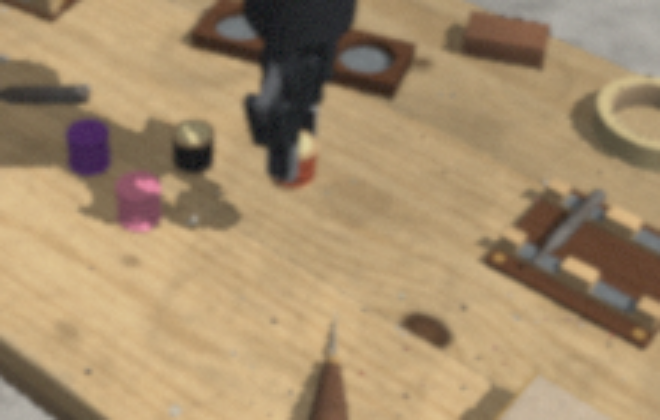

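The rust spool is in the fingers at (298,160), upright, so I'll take it to the right-hand well.

Emit:
apply_moves(
  increments=[
    [0.017,0.244,0,0,1],
    [0.017,0.244,0,0,1],
    [0.017,0.244,0,0,1],
    [0.017,0.244,0,0,1],
    [0.017,0.244,0,0,1],
    [0.017,0.244,0,0,1],
    [0.017,0.244,0,0,1],
    [0.017,0.244,0,0,1],
  ],
)

```text
t: 4.2
ee_pos: [672.5, -88.5, 110.1]
ee_rot: [-0.001, 0.596, 0.803, -0.001]
ft_force: [-0.4, -0.5, -1.0]
width: 32.2
gripper_force: 40.0
```

```bash
python3 -c "
from h import *
inc(671.8,-89,40,16.7)"
```

```text
t 4.2 yaw 16.8 inc [-0.0004 -0.0007  0.0701] spin 0.002 q6 -0.48 w 32.2 F [-0.4 -0.5 -1. ]
```

Emit:
apply_moves(
  increments=[
    [0,-0.001,0.025,0,1],
    [0,-0.001,0.05,0,1],
    [0,-0.001,0.062,0,1],
    [0,-0.001,0.07,0,1],
    [0,-0.001,0.07,0,1],
    [0,-0.001,0.07,0,1],
    [0,-0.001,0.07,0,1],
    [0,-0.001,0.07,0,1],
  ],
)

```text
t: 4.87
ee_pos: [671.7, -89.9, 43.6]
ee_rot: [0.001, 0.597, 0.802, 0.0]
ft_force: [0.1, 0.2, 0.3]
width: 31.7
gripper_force: 40.0
```

```bash
python3 -c "
from h import *
inc(671.8,-89,39,16.7)"
```

```text
t 4.87 yaw 16.7 inc [0.0008 0.0003 0.0046] spin 0.0 q6 -0.48 w 31.7 F [0.1 0.2 0.3]
```

Emit:
apply_moves(
  increments=[
    [0,0,0.0,0,0.1],
    [0,0,0,0,-0.2],
    [0,0,0,0,-0.4],
    [0,0,0,0,-0.4],
    [0,0,0,0,-0.4],
    [0,0,-0.02,0,-0.4],
    [0,0,-0.05,0,-0.4],
    [0,0,-0.09,0,-0.4],
  ],
)

```text
t: 5.53
ee_pos: [669.9, -89.5, 130.5]
ee_rot: [-0.002, 0.597, 0.802, -0.001]
ft_force: [0.0, 0.7, 0.4]
width: 59.7
gripper_force: 0.0
```

```bash
python3 -c "
from h import *
inc(471.5,-54,110,40)
inc(471.5,-54,31,40)
c=grab('top')
f=c['frame'][140:300,200:480,::-1];cv2.imwrite('pics/p1.png',cv2.resize(f,None,fx=2.8,fy=2.8))"
```

```text
t 5.53 yaw 16.7 inc [ 0.0911 -0.1797  0.0215] spin -0.406 q6 -0.48 w 59.7 F [0.  0.7 0.4]
t 5.53 yaw 16.7 inc [ 0.0909 -0.1794  0.1005] spin -0.406 q6 -0.48 w 59.7 F [0.  0.7 0.4]
```

View pics/p1.png

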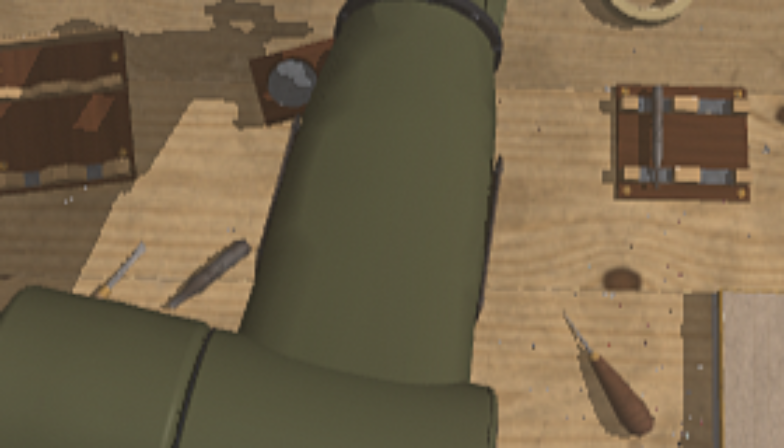

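The arm hides the block in this view. I'll pick up the black spool next and check the rust one from the scene camera after that.

Emit:
apply_moves(
  increments=[
    [0.091,-0.18,0,-0.406,-0.4],
    [0.091,-0.18,0,-0.406,-0.4],
    [0.091,-0.18,0,-0.406,-0.4],
    [0.091,-0.18,0,-0.406,-0.4],
    [0.091,-0.18,0,-0.406,-0.4],
    [0.091,-0.18,0,-0.406,-0.4],
    [0.091,-0.18,0.02,-0.406,-0.4],
    [0.091,-0.18,0.04,-0.406,-0.4],
  ],
)

```text
t: 6.25
ee_pos: [473.4, -54.5, 93.1]
ee_rot: [0.002, 0.423, 0.906, 0.0]
ft_force: [0.5, 0.0, 0.4]
width: 59.5
gripper_force: 0.0
```

```bash
python3 -c "
from h import *
inc(471.5,-54,33,40)
c=grab('scene')
f=c['frame'][150:290,220:440,::-1];cv2.imwrite('pics/p2.png',cv2.resize(f,None,fx=3,fy=3))"
```

```text
t 6.25 yaw 40.0 inc [ 0.0018 -0.0013  0.06  ] spin -0.0 q6 -0.89 w 59.5 F [0.5 0.  0.4]
```

View pics/p2.png

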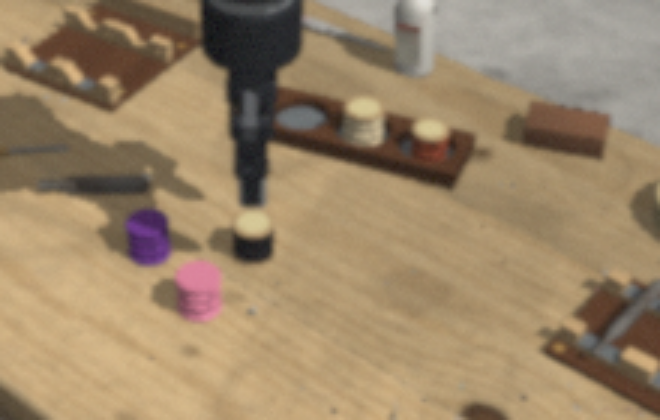

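The rust spool stands upright in its well at (430,140). I'll go down on the black one.

Emit:
apply_moves(
  increments=[
    [0.0,-0.001,0.025,0,-0.4],
    [0,-0.001,0.045,0,-0.4],
    [0,-0.001,0.057,0,-0.4],
    [0,-0.001,0.057,0,-0.4],
    [0,-0.001,0.057,0,-0.4],
    [0,-0.001,0.057,0,0.2],
    [0,-0.001,0.057,0,1],
    [0,-0.001,0.057,0,1],
  ],
)

```text
t: 6.97
ee_pos: [472.5, -55.2, 36.5]
ee_rot: [0.001, 0.423, 0.906, 0.0]
ft_force: [-2.1, 0.5, 6.5]
width: 33.3
gripper_force: 39.1
```

Emit:
apply_moves(
  increments=[
    [0,0,0,0,1],
    [0,0,0,0,1],
    [0,0,0,0,1],
    [0,0,0,0,1],
    [0,0,-0.02,0,1],
    [0,0,-0.05,0,1],
    [0,0,-0.08,0,1],
    [0,0,-0.08,0,1],
  ],
)

```text
t: 7.63
ee_pos: [474.2, -55.4, 120.9]
ee_rot: [0.004, 0.423, 0.906, 0.001]
ft_force: [0.6, 1.0, 0.9]
width: 33.9
gripper_force: 39.9
```

```bash
python3 -c "
from h import *
inc(636,29.7,110,16.7)"
```

```text
t 7.63 yaw 40.0 inc [-0.0387  0.1786  0.0122] spin 0.407 q6 -0.89 w 33.9 F [0.6 1.  0.9]
```

Emit:
apply_moves(
  increments=[
    [-0.039,0.178,0,0.407,1],
    [-0.039,0.178,0,0.407,1],
    [-0.039,0.178,0,0.407,1],
    [-0.039,0.178,0,0.407,1],
    [-0.039,0.178,0,0.407,1],
    [-0.039,0.178,0,0.407,1],
    [-0.039,0.178,0,0.407,1],
    [-0.039,0.178,0,0.407,1],
  ],
)

```text
t: 8.3
ee_pos: [632.6, 29.1, 115.2]
ee_rot: [-0.0, 0.597, 0.802, -0.0]
ft_force: [-0.4, -0.8, -0.7]
width: 33.6
gripper_force: 40.1
```

```bash
python3 -c "
from h import *
inc(636,29.7,43,16.7)"
```

```text
t 8.3 yaw 16.7 inc [-0.0004  0.0035  0.0721] spin -0.001 q6 -0.3 w 33.6 F [-0.4 -0.8 -0.7]
```

Emit:
apply_moves(
  increments=[
    [0,0.003,0.025,0,1],
    [0,0.003,0.05,0,1],
    [0,0.003,0.065,0,1],
    [0,0.003,0.072,0,1],
    [0,0.003,0.072,0,1],
    [0,0.003,0.072,0,1],
    [0,0.003,0.072,0,1],
    [0,0.003,0.072,0,1],
  ],
)

```text
t: 8.97
ee_pos: [636.2, 30.1, 44.0]
ee_rot: [0.0, 0.597, 0.802, 0.0]
ft_force: [0.0, 0.1, -1.0]
width: 34.2
gripper_force: 42.0
```

Emit:
apply_moves(
  increments=[
    [0,0,0.0,0,0.1],
    [0,0,0,0,-0.2],
    [0,0,0,0,-0.4],
    [0,0,0,0,-0.4],
    [0,0,0,0,-0.4],
    [0,0,-0.02,0,-0.4],
    [0,0,-0.06,0,-0.4],
    [0,0,-0.1,0,-0.4],
  ],
)

```text
t: 9.63
ee_pos: [635.3, 30.4, 143.2]
ee_rot: [-0.001, 0.597, 0.802, -0.001]
ft_force: [0.6, -0.5, 0.4]
width: 59.6
gripper_force: 0.0
```

```bash
python3 -c "
from h import *
inc(342.7,-288.2,110,122.2)"
```

```text
t 9.63 yaw 16.7 inc [-0.2212 -0.3716  0.0341] spin 1.3 q6 -0.3 w 59.6 F [ 0.6 -0.5  0.4]
```

Emit:
apply_moves(
  increments=[
    [-0.221,-0.372,0,1.3,-0.4],
    [-0.221,-0.372,0,1.3,-0.4],
    [-0.221,-0.372,0,1.3,-0.4],
    [-0.221,-0.372,0,1.3,-0.4],
    [-0.221,-0.372,0,1.3,-0.4],
    [-0.221,-0.372,0,1.3,-0.4],
    [-0.221,-0.372,0,1.3,-0.4],
    [-0.221,-0.372,0,1.3,-0.4],
  ],
)

```text
t: 10.3
ee_pos: [408.9, -216.0, 143.4]
ee_rot: [0.0, 0.91, 0.415, 0.0]
ft_force: [0.9, -0.6, -0.6]
width: 59.8
gripper_force: 0.0
```

```bash
python3 -c "
from h import *
inc(342.7,-288.2,80,122.2)"
```

```text
t 10.3 yaw -41.0 inc [-0.0979 -0.0027  0.0634] spin 0.294 q6 0.15 w 59.8 F [ 0.9 -0.6 -0.6]
```

Emit:
apply_moves(
  increments=[
    [-0.098,-0.003,0.02,0.294,-0.4],
    [-0.098,-0.003,0.04,0.294,-0.4],
    [-0.098,-0.003,0.063,0.294,-0.4],
    [-0.098,-0.003,0.063,0.294,-0.4],
    [-0.098,-0.003,0.063,0.294,-0.4],
    [-0.098,-0.003,0.063,0.294,-0.4],
    [-0.098,-0.003,0.063,0.294,-0.4],
    [-0.098,-0.003,0.063,0.294,-0.4],
  ],
)

```text
t: 10.97
ee_pos: [345.4, -287.2, 81.2]
ee_rot: [0.001, 0.96, 0.281, 0.001]
ft_force: [0.3, -0.8, 0.3]
width: 59.7
gripper_force: 0.0
```

```bash
python3 -c "
from h import *
inc(342.7,-288.2,22,122.2)
c=grab('scene');d=grab('top')
f=c['frame'][150:340,270:430,::-1];g=d['frame'][130:290,280:460,::-1]
cv2.imwrite('pics/p3.png',np.hstack([cv2.resize(f,(400,475)),cv2.resize(g,(400,356),).repeat(1,0)[:475] if 0 else cv2.copyMakeBorder(cv2.resize(g,(400,356)),0,119,0,0,0)]))"
```

```text
t 10.97 yaw -57.4 inc [-0.0029 -0.0007  0.0592] spin 0.008 q6 0.23 w 59.7 F [ 0.3 -0.8  0.3]
```

View pics/p3.png

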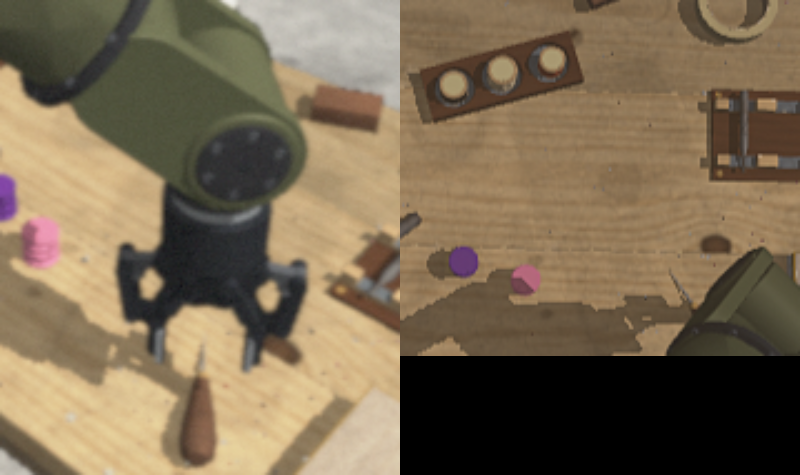

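Right panel: both spools stand upright in the outer wells at (455,85) and (549,62), beside the cream one. Left panel: the fingers straddle the awl handle at (200,380). I'll go down and grip.

Emit:
apply_moves(
  increments=[
    [-0.001,0,0.025,0.004,-0.4],
    [-0.001,0,0.045,0.004,-0.4],
    [-0.001,0,0.059,0.004,-0.4],
    [-0.001,0,0.059,0.004,-0.4],
    [-0.001,0,0.059,0.004,-0.4],
    [-0.001,0,0.059,0.004,-0.4],
    [-0.001,0,0.059,0.004,0.0],
    [-0.001,0,0.059,0.004,0.3],
  ],
)

```text
t: 11.73
ee_pos: [343.9, -288.2, 22.1]
ee_rot: [0.001, 0.961, 0.278, 0.0]
ft_force: [0.2, 0.3, -0.6]
width: 36.5
gripper_force: 0.0
```

Emit:
apply_moves(
  increments=[
    [0,0,0,0,1],
    [0,0,0,0,1],
    [0,0,0,0,1],
    [0,0,0,0,1],
    [0,0,0,0,1],
    [0,0,-0.02,0,1],
    [0,0,-0.05,0,1],
    [0,0,-0.09,0,1],
  ],
)

```text
t: 12.4
ee_pos: [342.6, -287.0, 110.8]
ee_rot: [-0.002, 0.961, 0.278, -0.001]
ft_force: [1.2, -1.0, -0.9]
width: 20.5
gripper_force: 39.1
```

```bash
python3 -c "
from h import *
inc(561.1,288.6,150,98.4)
c=grab('scene');d=grab('top');np.savez('awl_s.npz',**c);np.savez('awl_t.npz',**d)
f=c['frame'][150:340,270:430,::-1];g=d['frame'][200:360,340:520,::-1]
cv2.imwrite('pics/p4.png',np.hstack([cv2.resize(f,(400,475)),cv2.copyMakeBorder(cv2.resize(g,(400,356)),0,119,0,0,0)]))"
```

```text
t 12.4 yaw -57.7 inc [ 0.4922 -0.37   -0.0382] spin 0.417 q6 0.23 w 20.5 F [ 1.2 -1.  -0.9]
```

View pics/p4.png

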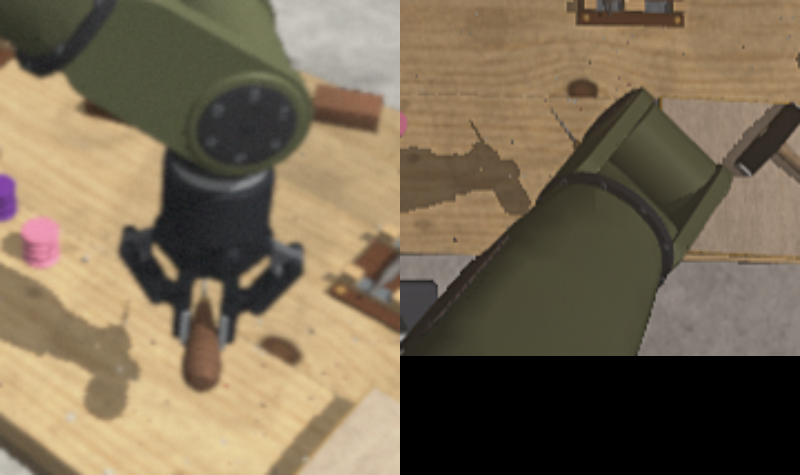

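The awl is lifted. In the scene crop its butt is at (203,388), and in the top crop its tip is at (552,97). From the tip I'll work out where along the handle I have it.

```bash
python3 -c "
from h import *
c=dict(np.load('awl_t.npz'));s=dict(np.load('awl_s.npz'))
e=np.array([342.6,-287.0]);a=np.array([np.cos(np.radians(32.3)),np.sin(np.radians(32.3))]);n=np.array([-a[1],a[0]])
for z in(90,97,103):
  t=ray(c,(408.4,243.6),z)[0,:2]-e; b=ray(s,(351.2,305.2),z)[0,:2]-e
  print(z,'tip along',(t@a).round(1),'off',(t@n).round(1),'butt',(b@a).round(1),(b@n).round(1))
"
```

```text
90 tip along 91.5 off -10.3 butt -44.4 -6.3
97 tip along 91.6 off -8.8 butt -50.2 -6.3
103 tip along 91.7 off -7.4 butt -55.0 -6.2
```

Emit:
apply_moves(
  increments=[
    [0.0,-0.02,-0.04,0,1],
    [0.06,-0.25,-0.06,0.417,1],
    [0.1,-0.37,-0.09,0.417,1],
    [0.1,-0.37,-0.09,0.417,1],
    [0.1,-0.37,-0.09,0.417,1],
    [0.1,-0.37,-0.09,0.417,1],
    [0.1,-0.37,-0.09,0.417,1],
    [0.1,-0.37,-0.09,0.417,1],
  ],
)

```text
t: 13.17
ee_pos: [252.7, -0.5, 188.7]
ee_rot: [0.0, 0.997, 0.073, 0.0]
ft_force: [1.6, 1.2, -0.2]
width: 20.5
gripper_force: 39.1
```

```bash
python3 -c "
from h import *
inc(561.1,288.6,180,98.4)"
```

```text
t 13.17 yaw -81.7 inc [ 0.3471 -0.2412  0.0089] spin -0.001 q6 1.28 w 20.5 F [ 1.6  1.2 -0.2]
```

```bash
python3 -c "
from h import *
for f,o,k in(('awl_s',(270,150),2.5),('awl_t',(340,200),2.222)):
  c=dict(np.load(f+'.npz'))
  for p in([342.6,-287,110.8],[342.6,-287,200]):
    q=c['mtx']@(c['R']@np.array(p)+c['t']);print(f,((q[:2]/q[2]-o)*k).round(0))
"
```

```text
awl_s [200. 322.]
awl_s [208. 233.]
awl_t [192. 170.]
awl_t [212. 166.]
```

Emit:
apply_moves(
  increments=[
    [0.347,-0.241,0,0,1],
    [0.347,-0.241,0,0,1],
    [0.347,-0.241,0,0,1],
    [0.347,-0.241,0,0,1],
    [0.347,-0.241,0,0,1],
    [0.347,-0.241,0,0,1],
    [0.347,-0.241,0,0,1],
    [0.347,-0.241,0,0,1],
  ],
)

```text
t: 13.83
ee_pos: [498.1, 228.0, 187.8]
ee_rot: [0.0, 0.997, 0.074, -0.0]
ft_force: [-0.0, -0.6, -0.0]
width: 20.6
gripper_force: 39.1
```

```bash
python3 -c "
from h import *
inc(561.1,288.6,110,98.4)"
```

```text
t 13.83 yaw -81.6 inc [ 0.0713 -0.0507  0.0778] spin 0.001 q6 1.79 w 20.6 F [-0.  -0.6 -0. ]
```

Emit:
apply_moves(
  increments=[
    [0.04,-0.028,0.02,0.0,1],
    [0.071,-0.051,0.04,0.0,1],
    [0.071,-0.051,0.078,0.0,1],
    [0.071,-0.051,0.078,0.0,1],
    [0.071,-0.051,0.078,0.0,1],
    [0.071,-0.051,0.078,0.0,1],
    [0.071,-0.051,0.078,0.0,1],
    [0.071,-0.051,0.078,0.0,1],
  ],
)

```text
t: 14.5
ee_pos: [560.3, 286.9, 113.2]
ee_rot: [-0.001, 0.997, 0.073, 0.002]
ft_force: [-0.9, 1.2, -0.4]
width: 20.4
gripper_force: 39.1
```

```bash
python3 -c "
from h import *
inc(561.1,288.6,40,98.4)
c=grab('scene');d=grab('top')
f=c['frame'][80:230,150:300,::-1];g=d['frame'][120:270,160:310,::-1]
cv2.imwrite('pics/p5.png',np.hstack([cv2.resize(f,(400,400)),cv2.resize(g,(400,400))]))"
```

```text
t 14.5 yaw -81.6 inc [ 0.0008 -0.0015  0.0732] spin -0.0 q6 1.84 w 20.4 F [-0.9  1.2 -0.4]
```

View pics/p5.png

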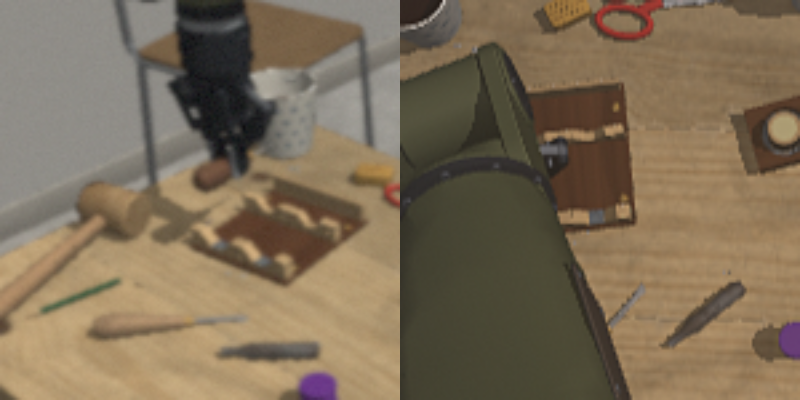

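The awl is over the left place of the rest, butt toward the robot and point toward the guard bar. I'll lower it and open partway.

Emit:
apply_moves(
  increments=[
    [0,-0.001,0.025,0.0,1],
    [0,-0.001,0.045,0.0,1],
    [0,-0.001,0.055,0.0,1],
    [0,-0.001,0.062,0.0,1],
    [0,-0.001,0.068,0.0,1],
    [0,-0.001,0.072,0.0,1],
    [0,-0.001,0.072,0.0,1],
    [0,-0.001,0.072,0.0,1],
  ],
)

```text
t: 15.27
ee_pos: [559.9, 288.2, 39.2]
ee_rot: [-0.0, 0.997, 0.073, 0.0]
ft_force: [-0.5, -0.7, -0.2]
width: 20.7
gripper_force: 39.1
```

```bash
python3 -c "
from h import *
inc(561.1,288.6,37,98.4)"
```

```text
t 15.27 yaw -81.6 inc [ 0.0012 -0.0002  0.0022] spin 0.0 q6 1.84 w 20.7 F [-0.5 -0.7 -0.2]
```

Emit:
apply_moves(
  increments=[
    [0.001,0,0.003,0,1],
    [0.001,0,0.003,0,1],
    [0.001,0,0.003,0,0.3],
    [0.001,0,0.003,0,0.0],
    [0.001,0,0.003,0,-0.1],
    [0.001,0,0.003,0,-0.1],
    [0.001,0,-0.02,0,-0.1],
    [0.001,0,-0.05,0,-0.1],
  ],
)

```text
t: 15.93
ee_pos: [559.4, 287.7, 86.8]
ee_rot: [0.001, 0.997, 0.073, -0.002]
ft_force: [0.7, 0.1, 0.7]
width: 47.1
gripper_force: 0.0
```

Emit:
apply_moves(
  increments=[
    [0,0,-0.04,0,-0.1],
    [0,0,-0.05,0,-0.1],
    [-0.08,0.02,-0.05,0,-0.4],
    [-0.12,0.03,-0.05,0,-0.4],
    [-0.16,0.05,-0.05,0,-0.4],
    [-0.16,0.05,-0.05,0,-0.4],
    [-0.16,0.05,-0.05,0,-0.4],
    [-0.16,0.05,-0.05,0,-0.4],
  ],
)

```text
t: 16.6
ee_pos: [408.6, 214.8, 139.1]
ee_rot: [-0.0, 0.997, 0.073, 0.0]
ft_force: [1.0, -0.1, 0.1]
width: 59.8
gripper_force: 0.0
```

```bash
python3 -c "
from h import *
inc(396.1,227,110,50)
c=grab('scene');d=grab('top')
f=c['frame'][80:230,150:300,::-1];g=d['frame'][120:270,160:310,::-1]
cv2.imwrite('pics/p6.png',np.hstack([cv2.resize(f,(400,400)),cv2.resize(g,(400,400))]))"
```

```text
t 16.6 yaw -81.6 inc [-0.0106 -0.0139  0.0291] spin 0.845 q6 1.83 w 59.8 F [ 1.  -0.1  0.1]
```

View pics/p6.png

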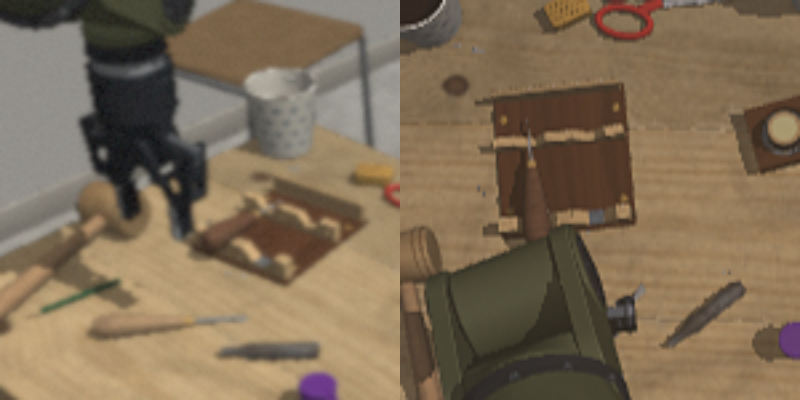

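The awl lies in the left place with its point at (528,125), toward the guard bar. For the beveler I have to turn the wrist the long way, because the short way would exceed the q6 range.

Emit:
apply_moves(
  increments=[
    [-0.01,-0.014,0.0,-0.12,-0.4],
    [-0.01,-0.014,0,-0.24,-0.4],
    [-0.01,-0.014,0,-0.36,-0.4],
    [-0.01,-0.014,0,-0.48,-0.4],
    [-0.01,-0.014,0,-0.6,-0.4],
    [-0.01,-0.014,0,-0.72,-0.4],
    [-0.01,-0.014,0,-0.84,-0.4],
    [-0.01,-0.014,0,-0.96,-0.4],
  ],
)

```text
t: 17.37
ee_pos: [399.0, 228.4, 138.7]
ee_rot: [0.0, 0.849, 0.528, 0.0]
ft_force: [-0.4, -0.2, 0.3]
width: 60.1
gripper_force: 0.0
```

Emit:
apply_moves(
  increments=[
    [0,0,0.0,-0.12,-0.4],
    [0,0,0,-0.24,-0.4],
    [0,0,0,-0.36,-0.4],
    [0,0,0,-0.48,-0.4],
    [0,0,0,-0.6,-0.4],
    [0,0,0,-0.72,-0.4],
    [0,0,0,-0.84,-0.4],
    [0,0,0,-0.96,-0.4],
  ],
)

```text
t: 18.03
ee_pos: [399.0, 228.4, 138.7]
ee_rot: [0.0, 0.509, 0.861, 0.0]
ft_force: [1.2, -0.2, -0.1]
width: 59.5
gripper_force: 0.0
```

```bash
python3 -c "
from h import *
inc(396.1,227,80,50)"
```

```text
t 18.03 yaw 28.8 inc [ 0.0002 -0.0033  0.0587] spin -0.371 q6 -0.06 w 59.5 F [ 1.2 -0.2 -0.1]
```

Emit:
apply_moves(
  increments=[
    [0,-0.003,0.02,-0.12,-0.4],
    [0,-0.003,0.04,-0.24,-0.4],
    [0,-0.003,0.06,-0.371,-0.4],
    [0,-0.003,0.08,-0.371,-0.4],
    [0,-0.003,0.1,-0.371,-0.4],
    [0,-0.003,0.118,-0.371,-0.4],
    [0,-0.003,0.118,-0.371,-0.4],
    [0,-0.003,0.118,-0.371,-0.4],
  ],
)

```text
t: 18.7
ee_pos: [395.7, 226.6, 20.2]
ee_rot: [-0.0, 0.345, 0.939, -0.0]
ft_force: [0.6, 0.3, 1.5]
width: 60.0
gripper_force: 0.0
```

```bash
python3 -c "
from h import *
inc(396.1,227,21,50)"
```

```text
t 18.7 yaw 49.7 inc [-0.0001  0.0006 -0.0008] spin -0.006 q6 -0.43 w 60.0 F [0.6 0.3 1.5]
```

Emit:
apply_moves(
  increments=[
    [0,0,0,0,0.2],
    [0,0,0,0,1],
    [0,0,0,0,1],
    [0,0,0,0,1],
    [0,0,0,0,1],
    [0,0,0,0,1],
    [0,0,-0.03,0,1],
    [0,0,-0.07,0,1],
  ],
)

```text
t: 19.37
ee_pos: [393.7, 225.6, 89.6]
ee_rot: [-0.002, 0.345, 0.939, -0.002]
ft_force: [0.8, -0.3, 0.9]
width: 16.9
gripper_force: 39.4
```

```bash
python3 -c "
from h import *
inc(570.3,227.3,120,98.4)"
```

```text
t 19.37 yaw 49.7 inc [-0.1335  0.1154 -0.0312] spin -0.85 q6 -0.43 w 16.9 F [ 0.8 -0.3  0.9]
```

Emit:
apply_moves(
  increments=[
    [0,0,-0.03,-0.1,1],
    [-0.04,0.035,-0.03,-0.22,1],
    [-0.08,0.07,-0.03,-0.34,1],
    [-0.12,0.1,-0.03,-0.46,1],
    [-0.133,0.115,-0.03,-0.58,1],
    [-0.133,0.115,-0.03,-0.7,1],
    [-0.133,0.115,-0.03,-0.82,1],
    [-0.133,0.115,-0.03,-0.85,1],
  ],
)

```text
t: 20.03
ee_pos: [571.5, 227.7, 120.3]
ee_rot: [-0.0, -0.076, 0.997, -0.0]
ft_force: [-0.9, 0.0, -0.5]
width: 16.9
gripper_force: 39.4
```

```bash
python3 -c "
from h import *
inc(570.3,227.3,36,98.4)
c=grab('scene');d=grab('top')
f=c['frame'][80:230,150:300,::-1];g=d['frame'][120:270,160:310,::-1]
cv2.imwrite('pics/p7.png',np.hstack([cv2.resize(f,(400,400)),cv2.resize(g,(400,400))]))"
```

```text
t 20.03 yaw 98.8 inc [ 0.0012 -0.0002  0.0843] spin 0.006 q6 -1.4 w 16.9 F [-0.9  0.  -0.5]
```

View pics/p7.png

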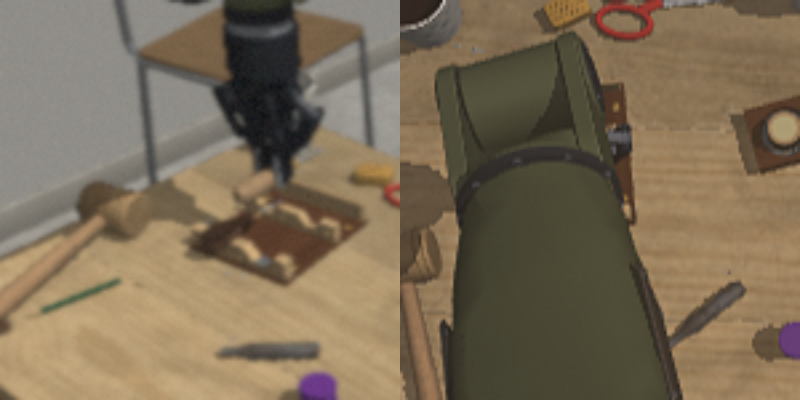

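The beveler is held level over the right place, with its handle toward the robot. I'll lower it.

Emit:
apply_moves(
  increments=[
    [0.001,0,0.025,0.005,1],
    [0.001,0,0.045,0.005,1],
    [0.001,0,0.06,0.005,1],
    [0.001,0,0.07,0.005,1],
    [0.001,0,0.078,0.005,1],
    [0.001,0,0.084,0.005,1],
    [0.001,0,0.084,0.005,1],
    [0.001,0,0.084,0.005,1],
  ],
)

```text
t: 20.8
ee_pos: [570.2, 227.9, 37.2]
ee_rot: [0.0, -0.07, 0.998, 0.0]
ft_force: [-0.6, -0.4, -0.8]
width: 16.8
gripper_force: 39.3
```

Emit:
apply_moves(
  increments=[
    [0,0,0.001,0,1],
    [0,0,0.001,0,1],
    [0,0,0.001,0,0.4],
    [0,0,0.001,0,0.1],
    [0,0,0.001,0,0],
    [0,0,0.001,0,0],
    [0,0,-0.02,0,0],
    [0,0,-0.05,0,0],
  ],
)

```text
t: 21.47
ee_pos: [568.6, 227.3, 84.7]
ee_rot: [-0.003, -0.071, 0.998, -0.001]
ft_force: [0.0, 0.6, 0.2]
width: 42.7
gripper_force: 0.0
```

Emit:
apply_moves(
  increments=[
    [0,0,-0.04,0,0],
    [0,0,-0.06,0,0],
    [0.06,-0.03,-0.06,0,-0.3],
    [0.1,-0.06,-0.06,0,-0.3],
    [0.12,-0.09,-0.06,0,-0.3],
    [0.12,-0.12,-0.06,0,-0.3],
    [0.12,-0.12,-0.06,0,-0.3],
    [0.12,-0.12,-0.06,0,-0.3],
  ],
)

```text
t: 22.13
ee_pos: [467.7, 90.1, 147.2]
ee_rot: [0.0, -0.069, 0.998, -0.0]
ft_force: [0.2, 0.5, -0.3]
width: 55.9
gripper_force: 0.0
```

```bash
python3 -c "
from h import *
inc(439.7,106.2,110,41.3)
c=grab('scene');d=grab('top')
f=c['frame'][80:230,150:300,::-1];g=d['frame'][120:270,160:310,::-1]
cv2.imwrite('pics/p8.png',np.hstack([cv2.resize(f,(400,400)),cv2.resize(g,(400,400))]))"
```

```text
t 22.13 yaw 97.9 inc [0.0256 0.0198 0.0372] spin 0.988 q6 -1.6 w 55.9 F [ 0.2  0.5 -0.3]
```

View pics/p8.png

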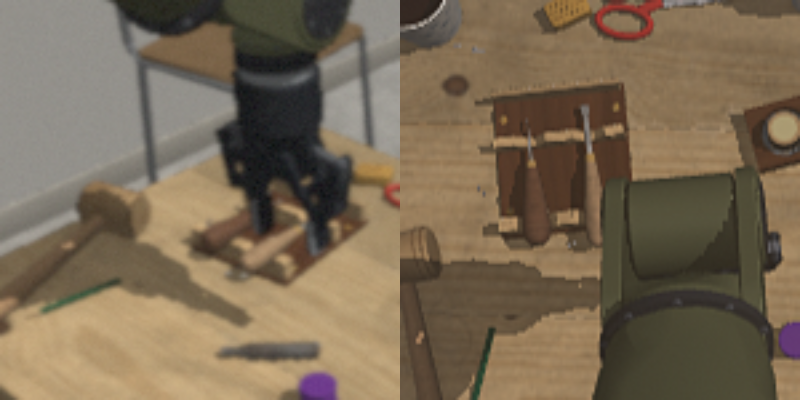

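Both edge tools lie in the rest with their points toward the guard bar, the awl at (535,190) and the beveler at (590,185). The setter is next.

Emit:
apply_moves(
  increments=[
    [0.005,0.005,0,0.12,-0.3],
    [0.01,0.01,0,0.24,-0.3],
    [0.026,0.02,0,0.36,-0.3],
    [0.026,0.02,0,0.48,-0.3],
    [0.026,0.02,0.01,0.6,-0.3],
    [0.026,0.02,0.02,0.72,-0.3],
    [0.026,0.02,0.03,0.84,-0.3],
    [0.026,0.02,0.037,0.96,-0.3],
  ],
)

```text
t: 22.9
ee_pos: [439.6, 109.5, 108.7]
ee_rot: [-0.0, 0.4, 0.916, -0.0]
ft_force: [0.4, -0.2, -0.1]
width: 55.4
gripper_force: 0.0
```

```bash
python3 -c "
from h import *
inc(439.7,106.2,20,41.3)"
```

```text
t 22.9 yaw 42.8 inc [-0.0025 -0.0022  0.0887] spin 0.027 q6 -0.58 w 55.4 F [ 0.4 -0.2 -0.1]
```

Emit:
apply_moves(
  increments=[
    [-0.002,-0.002,0.02,0.027,-0.3],
    [-0.002,-0.002,0.04,0.027,-0.3],
    [-0.002,-0.002,0.06,0.027,-0.3],
    [-0.002,-0.002,0.08,0.027,-0.3],
    [-0.002,-0.002,0.088,0.027,-0.3],
    [-0.002,-0.002,0.088,0.027,-0.3],
    [-0.002,-0.002,0.088,0.027,-0.3],
    [-0.002,-0.002,0.088,0.027,-0.3],
  ],
)

```text
t: 23.57
ee_pos: [440.0, 105.9, 22.6]
ee_rot: [0.001, 0.41, 0.912, 0.0]
ft_force: [-0.1, -0.5, 0.6]
width: 55.5
gripper_force: 0.0
```

Emit:
apply_moves(
  increments=[
    [0,0,0,0,0.2],
    [0,0,0,0,1],
    [0,0,0,0,1],
    [0,0,0,0,1],
    [0,0,0,0,1],
    [0,0,0,0,1],
    [0,0,-0.03,0,1],
    [0,0,-0.07,0,1],
  ],
)

```text
t: 24.23
ee_pos: [437.7, 105.1, 90.4]
ee_rot: [-0.002, 0.41, 0.912, -0.002]
ft_force: [0.0, 0.3, -1.4]
width: 15.7
gripper_force: 39.7
```

```bash
python3 -c "
from h import *
inc(585.5,-394,130,88)"
```

```text
t 24.23 yaw 41.5 inc [-0.4715 -0.2205 -0.04  ] spin -0.811 q6 -0.57 w 15.7 F [ 0.   0.3 -1.4]
```

Emit:
apply_moves(
  increments=[
    [0,0,-0.03,0,1],
    [-0.47,-0.22,-0.05,-0.8,1],
    [-0.47,-0.22,-0.05,-0.8,1],
    [-0.47,-0.22,-0.05,-0.8,1],
    [-0.47,-0.22,-0.05,-0.8,1],
    [-0.47,-0.22,-0.05,-0.8,1],
    [-0.47,-0.22,-0.05,-0.8,1],
    [-0.47,-0.22,-0.05,-0.8,1],
  ],
)

```text
t: 24.9
ee_pos: [514.2, -146.8, 132.1]
ee_rot: [0.0, 0.027, 1.0, -0.0]
ft_force: [1.3, 0.9, -1.0]
width: 15.7
gripper_force: 39.8
```

```bash
python3 -c "
from h import *
inc(585.5,-394,110,88)"
```

```text
t 24.9 yaw 86.9 inc [-0.0847 -0.2429  0.0221] spin -0.02 q6 -1.86 w 15.7 F [ 1.3  0.9 -1. ]
```

Emit:
apply_moves(
  increments=[
    [-0.085,-0.243,0,-0.02,1],
    [-0.085,-0.243,0,-0.02,1],
    [-0.085,-0.243,0,-0.02,1],
    [-0.085,-0.243,0,-0.02,1],
    [-0.085,-0.243,0,-0.02,1],
    [-0.085,-0.243,0,-0.02,1],
    [-0.085,-0.243,0.015,-0.02,1],
    [-0.085,-0.243,0.022,-0.02,1],
  ],
)

```text
t: 25.57
ee_pos: [583.5, -395.1, 107.7]
ee_rot: [-0.001, 0.022, 1.0, 0.0]
ft_force: [-0.6, 1.1, -1.8]
width: 15.8
gripper_force: 39.8
```

```bash
python3 -c "
from h import *
inc(585.5,-394,34,88)
c=grab('scene');d=grab('top')
f=c['frame'][180:330,370:520,::-1];g=d['frame'][120:270,370:520,::-1]
cv2.imwrite('pics/p9.png',np.hstack([cv2.resize(f,(400,400)),cv2.resize(g,(400,400))]))"
```

```text
t 25.57 yaw 87.5 inc [-0.002   0.0011  0.0737] spin -0.009 q6 -2.17 w 15.8 F [-0.6  1.1 -1.8]
```

View pics/p9.png

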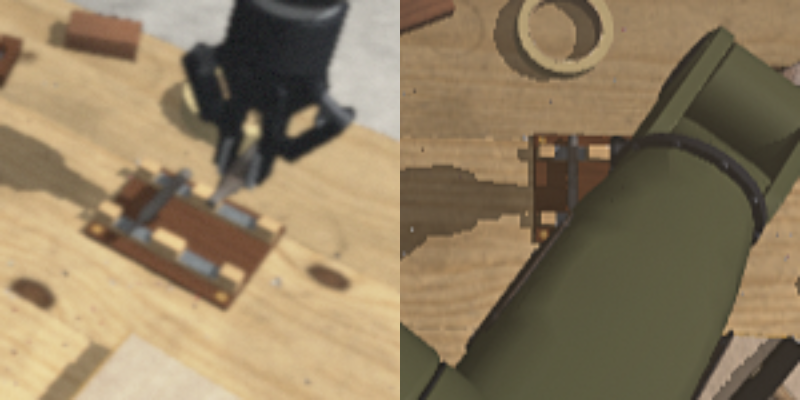

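The setter is held over the rest, in line with the grooves. I'll lower it, open partway and retreat.

Emit:
apply_moves(
  increments=[
    [-0.001,0.001,0.02,-0.009,1],
    [-0.001,0.001,0.04,-0.009,1],
    [-0.001,0.001,0.055,-0.009,1],
    [-0.001,0.001,0.065,-0.009,1],
    [-0.001,0.001,0.072,-0.009,1],
    [-0.001,0.001,0.074,-0.009,1],
    [-0.001,0.001,0.074,-0.009,1],
    [-0.001,0.001,0.074,-0.009,1],
  ],
)

```text
t: 26.33
ee_pos: [585.7, -391.9, 36.8]
ee_rot: [0.001, 0.016, 1.0, -0.0]
ft_force: [0.7, -0.2, -0.8]
width: 15.8
gripper_force: 39.8
```

```bash
python3 -c "
from h import *
inc(585.5,-394,34,88)"
```

```text
t 26.33 yaw 88.2 inc [ 0.0001 -0.0021  0.0028] spin 0.003 q6 -2.18 w 15.8 F [ 0.7 -0.2 -0.8]
```

Emit:
apply_moves(
  increments=[
    [0,-0.002,0.002,0,1],
    [0,-0.002,0.002,0,1],
    [0,-0.002,0.002,0,0.4],
    [0,-0.002,0.002,0,0.1],
    [0,-0.002,0.002,0,0.0],
    [0,-0.002,0.002,0,0],
    [0,-0.002,-0.02,0,0],
    [0,-0.002,-0.06,0,0],
  ],
)

```text
t: 27.0
ee_pos: [583.5, -392.4, 91.4]
ee_rot: [-0.004, 0.016, 1.0, 0.003]
ft_force: [0.1, -0.6, 0.2]
width: 42.7
gripper_force: 0.0
```

Emit:
apply_moves(
  increments=[
    [0,0,-0.04,0,0],
    [0,0,-0.08,0,0],
    [0.08,0.03,-0.1,0,0],
    [0.16,0.06,-0.12,0,0],
    [0.2,0.08,-0.12,0,0],
    [0.2,0.1,-0.12,0,0],
    [0.2,0.1,-0.12,0,0],
    [0.2,0.1,-0.12,0,0],
  ],
)

```text
t: 27.67
ee_pos: [385.7, -285.4, 216.4]
ee_rot: [0.0, 0.016, 1.0, -0.0]
ft_force: [-0.4, 0.4, 1.1]
width: 42.7
gripper_force: 0.0
```

```bash
python3 -c "
from h import *
inc(585.5,-394,34,88)
c=grab('scene');d=grab('top')
f=c['frame'][140:300,210:490,::-1];g=d['frame'][120:280,190:470,::-1]
cv2.imwrite('pics/p10.png',np.vstack([cv2.resize(f,(525,300)),cv2.resize(g,(525,300))]))"
```

```text
t 27.67 yaw 88.2 inc [-0.2031 -0.1021  0.1825] spin 0.003 q6 -2.25 w 42.7 F [-0.4  0.4  1.1]
```

View pics/p10.png

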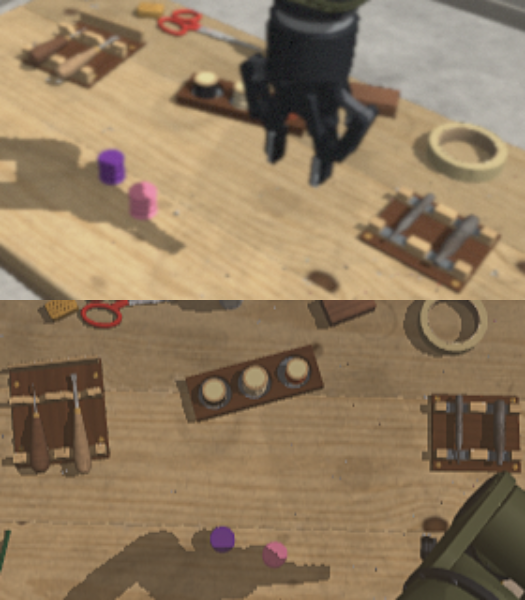

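That picture shows all five in place: the spools at (213,392) and (297,370), the edge tools at (38,430) and (78,425), and the setter at (500,430) beside the hole punch. I've viewed 15 pictures, one over the allowance of 14, so I'll do the last check of heights from depth numbers only.

```bash
python3 -c "
from h import *
c=grab('top');P=cloud(c).reshape(-1,3)
th=np.radians(8.5);O=np.array([623.1,266.5]);ex=np.array([np.cos(th),np.sin(th)]);ey=np.array([-ex[1],ex[0]])
X=(P[:,:2]-O)@ex;Y=(P[:,:2]-O)@ey
for s in(1,-1):
  for x in(-100,-88,-70,-55,-40,-25,-10,10,20,28):
    k=(abs(X-x)<5)&(abs(Y-31*s)<22)&(P[:,2]>12)&(abs(X)>7)&((X<-97)|(X>-79)|(abs(Y-31*s)<8))
    if k.any(): print(s,x,'y',Y[k].mean().round(1),'z',np.percentile(P[k,2],90).round(0),k.sum())
for n,(x,y) in dict(rust=(671.8,-89),black=(636,29.7),cream=(653.5,-29.6)).items():
  k=(np.hypot(P[:,0]-x,P[:,1]-y)<32)&(P[:,2]>28);print(n,P[k].mean(0).round(1),P[k,:2].std(0).round(1))
for y in(-394,-334):
  k=(abs(P[:,1]-y-0)<16)&(P[:,2]>18)&(abs(P[:,0]-586)<27);q=P[k];print('punch',q.mean(0).round(1),np.polyfit(q[:,0],q[:,1],1).round(3),np.polyfit(q[:,0],q[:,2],1).round(3))
"
```

```text
1 -100 y 28.7 z 42.0 37
1 -88 y 30.3 z 44.0 21
1 -70 y 28.3 z 38.0 33
1 -55 y 30.4 z 37.0 26
1 -40 y 29.8 z 30.0 19
1 -25 y 32.6 z 25.0 12
1 -10 y 33.6 z 21.0 4
1 10 y 31.8 z 20.0 1
-1 -100 y -32.8 z 39.0 32
-1 -88 y -31.0 z 38.0 19
-1 -70 y -31.0 z 34.0 27
-1 -55 y -29.9 z 32.0 20
-1 -40 y -30.3 z 29.0 19
-1 -25 y -29.3 z 26.0 11
-1 -10 y -29.2 z 20.0 6
-1 10 y -29.2 z 20.0 6
-1 20 y -28.4 z 21.0 9
-1 28 y -28.3 z 18.0 7
rust [669.9 -91.9  36.4] [8.6 8.4]
black [633.3  30.6  38.4] [9.4 8.8]
cream [653.  -29.6  40.5] [9.9 9.5]
punch [ 586.5 -392.8   25.4] [-2.60000e-02 -3.77672e+02] [-0.    25.456]
punch [ 587.8 -334.3   21.2] [-5.90000e-02 -2.99564e+02] [-1.8000e-02  3.1675e+01]
```

All five are seated and centred within a few millimetres, and the robot is clear of everything.

```bash
python3 -c "
from rig import bot
print(bot.sign_off())"
```

```text
the job is handed in; nothing more can be done
None
```

I put all five things away as asked and handed the job in at about 28 s of robot time, with the cream spool and hole punch left in their places; the sign-off gave no verdict, and I viewed 15 pictures, one over the 14 allowed.

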